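# Hold a heat sink flush on a tilted stage

### The job

A heat sink is to be bonded onto its spacer block on the tilted steel stage. Lay the spacer block flat on the stage's sloped face, midway across and with one of its short ends square against the lip at the low edge, and let go of it; then pick up the heat sink, tilt it to match the slope and hold its flat base flush on the spacer, centred over it and with its fins running up the slope, pressing firmly but not hard. Finish while still gripping the heat sink and pressing it there, with the stage's tilt unchanged and the other things on the bench left where they are.

Things in the scene. Friction and masses are not known exactly. Their poses are not given: they have to be found in the camera images.
- stage_face (a point): Centre of the sloped upper face of the tilting stage: flat steel plate 120 x 120 x 10 mm, about 75 mm above the bench, low edge towards the robot. Slope 14 to 31 degrees, different every time; clamped, does not give when pressed. Axes: z is the face's outward normal, x runs up the slope, y is level along the lip.
- stage_lip (a point): Middle of the foot of the lip, where the lip's inner side meets the face: 53 mm down the slope from the face's centre. The lip runs the whole 120 mm along the low edge, 7 mm thick, and stands 6 mm above the face. Same axes as stage_face.
- spacer: Spacer block, plain aluminium, 60 (x) x 44 (y) x 12 (z) mm, about 80 g, with two dark dots (look only, on its top) and rounded edges; lies flat on the bench, loose. Its origin is the centre of its underside, z up. Lying against the lip it has its centre 30 mm up the slope from the lip's foot.
- heatsink: Heat sink, plain aluminium, about 140 g, loose, on its base, fins up. Base 80 (x) x 70 (y) x 5 mm; five fins along x, 64 mm long, rise to 31 mm above the underside. The fin pack, 44 mm wide over the outer fins (in y), is centred and is what to grip; 13 mm of base show on either side. Origin: centre of the underside, z up.
- can: Bystander: dark steel can, 66 mm across, 85 mm high, upright. Origin: centre of the underside.
- driver: Bystander: screwdriver lying on the bench along its x, handle to -x.
- spool: Bystander: metal spool with a hole, 56 mm across, 30 mm high. Origin: centre of the underside.
- bowl: Bystander: small steel bowl, 72 mm across the rim, 60 mm high. Origin: centre of the underside.
- pliers: Bystander: pliers lying on the bench, about 155 mm long along x, red handles to -x. Origin: under the joint.
- jar: Bystander: white jar with a black cap, 52 mm across, 60 mm high. Origin: centre of the underside.
- stage_base: Fixed base of the tilting stage: slab 130 (x) x 160 (y) x 12 mm with two upright cheeks, one past each side edge of the plate (66 to 76 mm from its centre line), at most 94 mm high. Origin: centre of its underside on the bench, z up, x away from the robot; the trunnion axis is level along y, 70 mm above the origin.
Not all that is in view belongs to the job. Leave any green or turquoise look-alike of the heatsink alone.

How it is judged:
By the outcome, as a careful person would: the job done as asked, in the order asked, and still so for the second after the job is handed in, while the arm keeps its last pose, push and grip.
It also fails if it takes over 70 s, if anything falls off the work surface, if the arm or the gripper's body presses on something with over 40 N, if the wrist force passes 120 N, or if a joint passes its speed limit or range.

### The arm

A 6-joint arm with a two-finger parallel gripper is mounted at the origin on the work surface. World frame = base frame: x ahead of the robot, y to its left, z up, the work surface at z = 0. Lengths are in mm, angles in rad, forces in N, time in s.
With the tool pointing down it reaches from about 275 to 750 mm from the base axis. Payload 10.2 kg.
Tool frame: the origin (TCP) lies between the finger pads; the fingertips stand 17 mm ahead of it and the grasp point (between the pads) lies 2 mm behind it (tips_ahead is the distance from the TCP to the fingertips, in mm); z points along the fingers, y is the line along which they close (so a half turn about z gives the same grasp; the last joint's range is limited). The gripper opens to 85 mm and grips with 20 to 120 N. Pads are 22 mm wide; open, the fingers measure 114 mm over their backs; the gripper's body (76 mm by 85 mm) begins 54 mm behind the grasp point. The pads swing forward as they close: fully open they stand 13 mm farther back than shut.
Start: joints at [-1.547, 0.313, 1.498, -0, 1.331, -0.223], TCP at [128.245, -509.102, 248.294] pointing down, gripper open.
Joint ranges: [-2.94, 2.94], [-0.97, 2.17], [0.19, 2.56], [-1.23, 4.37], [0.02, 3.11], [-2.88, 2.88]. Speed limits (rad/s): [2.39, 2.39, 3.01, 3.14, 3.14, 3.14].

### API

Orientations are given as a unit quaternion [w, x, y, z].
In Python, from rig import sense, capture, finish_job, boxes_of, tips_ahead gives the robot as it stands.
- The arm moves only by the tool drive_tool, never from a script. Its argument "commands" is text: rows parted by semicolons, each of 7 numbers parted by spaces: the shift along the world's x, y, z in units of 0.1 m (1.0 is 0.1 m), then the turn, a rotation vector about the world's x, y, z in units of pi/4 rad (1.0 is pi/4 rad), then the opening in per cent of the stroke, from 0 (shut) to 100 (fully open). A call has 1 to 20 rows; each row shifts and turns the commanded pose from where the row before left it; what a row does not reach is not made up. A row lasts 1/12 s, in which the tool goes at most 41.7 mm and 7.16 degrees, less where a joint would pass 70% of its speed; a pose out of reach is approached as far as the arm can. A call with a number of a shift or a turn outside -1 to 1 is refused whole. A call with a gripper value outside its range is refused whole. The fingers move at their own pace and stop on an object; "force" is the grip in N (left out, the last holds). Time passes only in rows, so rows that do not move let the fingers close. It gives the time, the measured TCP pose, the force, the opening and the grip force at its end, in the units of the state.
- sense(): the state, without advancing time (a new reading comes with each control period).
- capture(name): name is "scene" or "top" or "wrist"; returns a dict with "pixels" (384x512x3 uint8, blue, green, red), "fov_y" (degrees; the focal length in pixels is half the picture's height over the tangent of half this angle, whatever the lens; pixels are square), "cx", "cy" (the principal point, pixels), "k1" (the pictures are not rectified: a ray, as slopes to the right and down, at radius r is drawn at 1 + k1 r^2 times it, then the intrinsics apply), "position" and "attitude" of the camera in the world; the wrist camera has in their place "tool_from_camera" (4x4, takes a point from camera to tool coordinates, whose origin is the TCP and whose axes are the flange's). Camera axes: x right, y down, z forward; pixel columns grow to the right and rows downward; lengths in mm; the calibration is good to about 2 mm. A picture is of the moment at which its call begins: read the wrist's pose just before it. There is no depth.
- finish_job(): hands the job in; it is judged then, once.
Trained networks look in a picture, given as the dict that the camera call returned (one of the last four; its "shot" number tells which), for a name from the list of things; names that differ only in an ending like _2 or _b are one class to them, and where a whole thing is asked for, a point or a joint stands for the part that bears it (a point fixed in the world has none). Each returns a list of dicts, best first, with "confidence" (0 to 1); they miss things now and then, are a little off and sometimes report something else, mostly with a low value. They report only what shows in the picture. A call takes as long as a camera call. They do not tell look-alikes from the thing itself.
- boxes_of(picture, name): "position" ([column, row] in pixels, amid what is visible of it).
The state is a dict: "time_s": time; "joints": joint angles; "dq": joint speeds; "tau": joint torques, N m; "eef_pos": TCP position; "ee_rot": TCP orientation; "force": force on the tool from outside, world axes, zero at the start; "wrist_torque": the same for the moment, N m; "grip_width": opening from 0.0 (shut) to 1.0 (fully open); "grip_force": force on a finger pad.
Only numpy, scipy, OpenCV 4.12 (cv2) and the standard library are available. Lean on these libraries where they do the work, as an engineer would, in place of code of your own. Each camera call takes 0.05 s, during which the arm holds its last target. There are 200 camera calls.

## Working session

There is one attempt and no reset: what is moved stays moved. The work goes in short steps, Python scripts to look and compute and a tool call to move; the robot and the scene stay as the last step left them, time stands still between calls to the robot, and variables do not carry over. Pictures are saved under pics/ and viewed, at most 10 in all, crops included, and the job is handed in when it is done.

Besides the shell and the picture viewer there is one more tool, called after "Call:" as name(argument=value, ...) on one line, values as JSON. drive_tool: Moves the arm, as the interface text tells. Shifts and turns lie within -1 to 1; 1 stands for 0.1 m of shift or pi/4 rad of turn. Its arguments: {"type":"object","properties":{"commands":{"type":"string"},"force":{"type":"number"}},"required":["commands"]}

```bash
mkdir -p pics; ls; cat > h.py <<'E'
import numpy as np, cv2
from rig import *
from scipy.spatial.transform import Rotation as R
def q2R(q): return R.from_quat([q[1],q[2],q[3],q[0]]).as_matrix()
def cam(p,st=None):
    if 'tool_from_camera' in p:
        T=np.array(p['tool_from_camera']); Rt=q2R(st['ee_rot'])
        return Rt@T[:3,3]+np.array(st['eef_pos']), Rt@T[:3,:3]
    a=np.array(p['attitude']); 
    return np.array(p['position']), (q2R(a) if a.size==4 else a.reshape(3,3))
def K(p):
    f=192/np.tan(np.radians(p['fov_y'])/2)
    return np.array([[f,0,p['cx']],[0,f,p['cy']],[0,0,1.]]), np.array([p['k1'],0,0,0,0.])
def ray(p,uv,st=None):
    k,d=K(p); n=cv2.undistortPoints(np.array([[uv]],float),k,d)[0,0]
    o,M=cam(p,st); v=M@np.array([n[0],n[1],1]); return o,v/np.linalg.norm(v)
def onz(p,uv,z,st=None):
    o,v=ray(p,uv,st); return o+v*(z-o[2])/v[2]
def proj(p,X,st=None):
    k,d=K(p); o,M=cam(p,st); c=(np.atleast_2d(X)-o)@M
    return cv2.projectPoints(c.reshape(-1,1,3),np.zeros(3),np.zeros(3),k,d)[0][:,0]
def tri(rs):
    A=sum(np.eye(3)-np.outer(v,v) for o,v in rs); b=sum((np.eye(3)-np.outer(v,v))@o for o,v in rs)
    return np.linalg.solve(A,b)
E
cat > a.py <<'E'
from h import *
S={}
for n in ['scene','top']:
    p=capture(n); S[n]=p; cv2.imwrite(f'pics/{n}0.png',p['pixels'])
    print(n,p['position'],p['attitude'],p['fov_y'],p['k1'])
    for o in ['spacer','heatsink','stage_base','stage_face','stage_lip','can','driver','spool','bowl','pliers','jar']:
        print(o,[(np.round(b['position']).tolist(),round(b['confidence'],2),np.round(onz(p,b['position'],{'stage_face':75,'stage_lip':60}.get(o,15))).tolist()) for b in boxes_of(p,o)[:3]])
st=sense(); print(st)
import pickle; pickle.dump(S,open('s0.pkl','wb'))
E
python3 a.py; python3 -c "
import cv2,numpy as np
a=[cv2.imread(f'pics/{n}0.png') for n in('scene','top')]
for n,i in zip('st',a): cv2.imwrite(f'pics/{n}0b.png',cv2.resize(i,(800,600),interpolation=cv2.INTER_CUBIC))"
```

```text
pics
scene [1183.34453606  802.793643   1107.61184687] [-0.12869497  0.3058976   0.8683632  -0.36852357] 44.9472402674343 -0.1942326962622903
spacer [([310.0, 258.0], 0.85, [517.0, 241.0, 15.0])]
heatsink [([238.0, 170.0], 0.77, [442.0, -213.0, 15.0]), ([258.0, 153.0], 0.72, [325.0, -241.0, 15.0]), ([209.0, 198.0], 0.57, [604.0, -157.0, 15.0])]
stage_base [([255.0, 230.0], 0.6, [576.0, 51.0, 15.0])]
stage_face [([251.0, 218.0], 0.67, [586.0, 45.0, 75.0])]
stage_lip [([255.0, 219.0], 0.78, [571.0, 46.0, 60.0])]
can [([174.0, 201.0], 0.7, [704.0, -220.0, 15.0])]
driver [([277.0, 204.0], 0.76, [445.0, 7.0, 15.0])]
spool [([252.0, 289.0], 0.55, [720.0, 217.0, 15.0]), ([252.0, 217.0], 0.52, [547.0, 3.0, 15.0]), ([151.0, 162.0], 0.33, [666.0, -449.0, 15.0])]
bowl [([222.0, 131.0], 0.54, [347.0, -435.0, 15.0])]
pliers [([154.0, 161.0], 0.7, [654.0, -447.0, 15.0]), ([276.0, 202.0], 0.42, [443.0, -1.0, 15.0])]
jar [([382.0, 265.0], 0.72, [370.0, 400.0, 15.0])]
top [ 366.25080383   -5.73973725 1244.72768912] [ 0.04289488 -0.69917371  0.71224799 -0.04493274] 46.5059252301394 -0.0403093280226316
[... 942 characters left out ...]
oints': array([-1.54742783e+00,  3.12876260e-01,  1.49769513e+00, -6.47913772e-06,
        1.33097219e+00, -2.23421662e-01]), 'dq': array([-1.46631250e-03, -1.13393010e-03,  5.81514265e-05,  1.59822441e-03,
       -5.76723822e-04,  1.22087246e-03]), 'tau': array([ 6.11945125e-04, -4.12171912e+01, -2.59898186e+01, -1.77595857e-04,
        5.24871339e-04,  4.15750591e-06]), 'eef_pos': array([ 128.22962135, -509.11253968,  248.30816364]), 'ee_rot': array([ 2.40965772e-05,  9.92396388e-01,  1.23082937e-01, -5.58104834e-06]), 'force': array([ 0.28367977, -0.31762813, -0.3282286 ]), 'wrist_torque': array([ 0.00551393, -0.00016279,  0.02601838]), 'grip_force': 0.0, 'grip_width': 0.9960748738751521}
```

View pics/s0b.png

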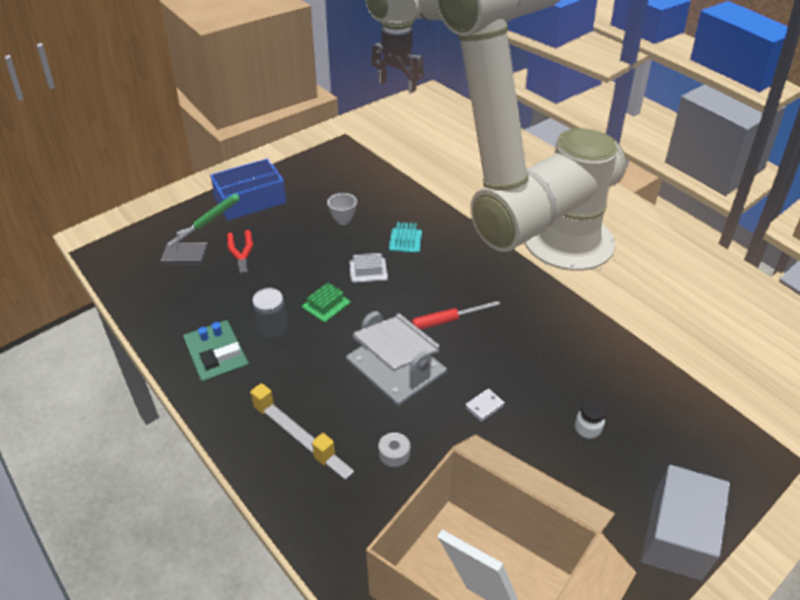

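View pics/t0b.png

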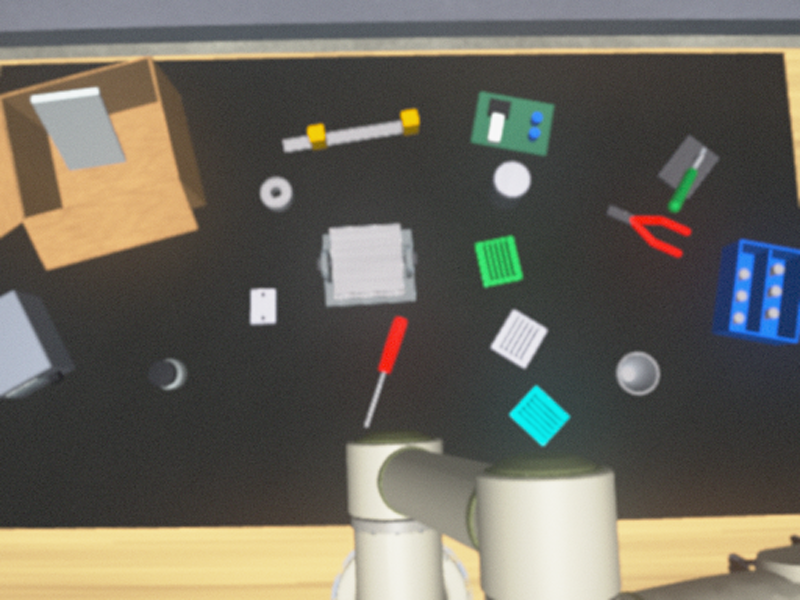

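The scene view shows the white spacer at about (310,258) and the silver heat sink at (236,171), between green and turquoise look-alikes. The top view has the spacer at (168,196), the heat sink at (332,217) and the stage at (236,166).

Call:
drive_tool(commands="0.37 0.18 0.05 0 0 0 100;0.37 0.18 0.05 0 0 0 100;0.37 0.18 0.05 0 0 0 100;0.37 0.18 0 0 0 0 100;0.37 0.18 0 0 0 0 100;0.37 0.18 0 0 0 0 100;0.25 0.3 0 0 0 0 100;0.25 0.3 0 0 0 0 100;0 0.3 0 0 0 0 100;0 0 0 0 0 0 100;0 0 0 0 0 0 100")

```text
time_s: 2.17
eef_pos: [400.6, -310.1, 263.6]
ee_rot: [0.0, 0.992, 0.124, 0.0]
force: [0.3, 0.3, -0.0]
grip_width: 0.998
grip_force: 0.0
```

```bash
cat > w.py <<'E'
import sys,pickle
from h import *
n=sys.argv[1]; st=sense(); p=capture('wrist'); pickle.dump((p,st),open(n+'.pkl','wb')); cv2.imwrite(f'pics/{n}.png',cv2.resize(p['pixels'],(800,600),interpolation=cv2.INTER_CUBIC))
for o in sys.argv[2:]: print(o,[(np.round(b['position']).tolist(),round(b['confidence'],2),np.round(onz(p,b['position'],{'stage_face':75,'stage_lip':60}.get(o,15),st)).tolist()) for b in boxes_of(p,o)[:3]])
print(np.round(st['eef_pos'],1))
E
python3 w.py w1 heatsink
```

```text
heatsink [([192.0, 203.0], 0.83, [327.0, -248.0, 15.0]), ([186.0, 94.0], 0.7, [453.0, -217.0, 15.0])]
[ 400.6 -310.1  263.6]
```

Call:
drive_tool(commands="0 0.4 0 0 0 0 100;0.05 0.4 0 0 0 0 100;0.1 0.4 0 0 0 0 100;0.1 0.4 0 0 0 0 100;0.1 0.4 0 0 0 0 100;0.1 0.3 0 0 0 0 100;0.1 0.3 0 0 0 0 100;0 0 0 0 0 0 100;0 0 0 0 0 0 100")

```text
time_s: 3.02
eef_pos: [455.6, -51.1, 263.2]
ee_rot: [0.0, 0.992, 0.124, -0.0]
force: [-0.1, -0.4, 0.1]
grip_width: 1.001
grip_force: 0.0
```

```bash
python3 w.py w2 heatsink stage_face stage_lip
```

```text
heatsink [([384.0, 195.0], 0.82, [452.0, -217.0, 15.0]), ([396.0, 68.0], 0.78, [592.0, -175.0, 15.0]), ([343.0, 273.0], 0.67, [333.0, -204.0, 15.0])]
stage_face [([182.0, 40.0], 0.71, [558.0, 42.0, 75.0])]
stage_lip [([183.0, 41.0], 0.55, [558.0, 44.0, 60.0])]
[455.6 -51.1 263.2]
```

Call:
drive_tool(commands="0 0.4 0 0 0 0 100;0 0.4 0 0 0 0 100;0 0.4 0 0 0 0 100;0 0.4 0 0 0 0 100;0 0 0 0 0 0 100;0 0 0 0 0 0 100")

```text
time_s: 3.72
eef_pos: [455.2, 109.4, 263.3]
ee_rot: [0.0, 0.992, 0.124, -0.0]
force: [-0.1, -0.4, -0.1]
grip_width: 1.002
grip_force: 0.0
```

```bash
python3 w.py w3 spacer stage_face stage_lip stage_base
```

```text
spacer [([158.0, 78.0], 0.68, [517.0, 235.0, 15.0])]
stage_face [([357.0, 59.0], 0.95, [581.0, 46.0, 75.0])]
stage_lip []
stage_base [([352.0, 55.0], 0.86, [592.0, 36.0, 15.0])]
[455.2 109.4 263.3]
```

View pics/w3.png

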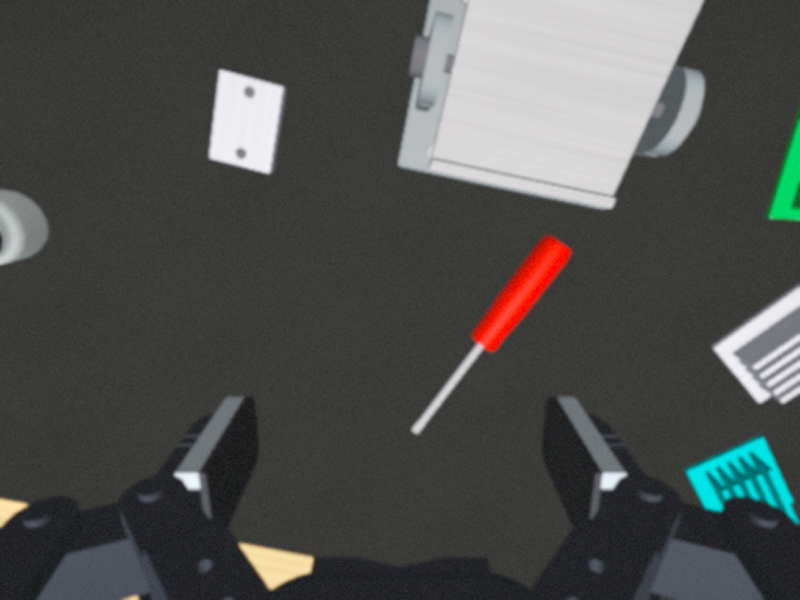

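View pics/w2.png

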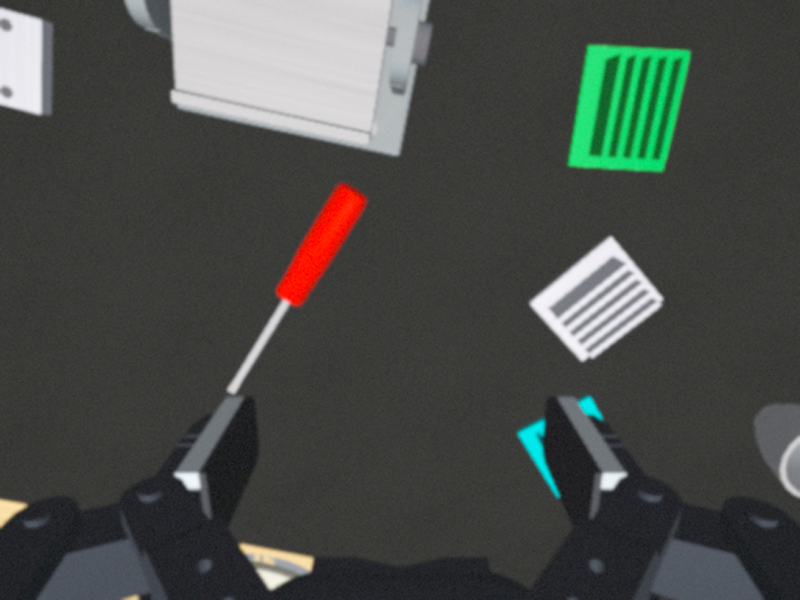

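w3 shows the spacer (corners about (220,69)-(271,173) in the 800-wide picture) and the stage, with its top cut off. w2 shows the silver heat sink at (596,298) and the stage lip. I'll move to see the whole stage and the spacer together.

Call:
drive_tool(commands="0.4 0.1 0.1 0 0 0 100;0.4 0.1 0.1 0 0 0 100;0.3 0 0.1 0 0 0 100;0.1 0 0 0 0 0 100;0 0 0 0 0 0 100;0 0 0 0 0 0 100")

```text
time_s: 4.47
eef_pos: [573.7, 127.6, 292.2]
ee_rot: [-0.0, 0.992, 0.122, -0.001]
force: [0.7, 0.2, -0.7]
grip_width: 0.997
grip_force: 0.0
```

```bash
python3 w.py w4 spacer stage_face; python3 - <<'E'
from h import *
import pickle
def quad(n,c,z):
    p,st=pickle.load(open(n+'.pkl','rb')); return np.array([onz(p,np.array(q)*512/800.,z,st) for q in c])
for n,c,z in [('w3',[(220,69),(285,87),(271,173),(209,158)],12),('w2',[(612,236),(663,299),(586,361),(530,302)],5)]:
    Q=quad(n,c,z); e=np.roll(Q,-1,0)-Q
    print(np.round(Q.mean(0),1),[(round(np.hypot(*v[:2]),1),round(np.degrees(np.arctan2(v[1],v[0])),1)) for v in e])
E
```

```text
spacer [([165.0, 173.0], 0.64, [520.0, 236.0, 15.0]), ([326.0, 168.0], 0.32, [579.0, 34.0, 15.0])]
stage_face [([325.0, 167.0], 0.87, [590.0, 52.0, 75.0])]
[573.7 127.6 292.2]
[516.1 236.8  12. ] [(np.float64(45.0), np.float64(-89.9)), (np.float64(59.7), np.float64(-179.9)), (np.float64(45.1), np.float64(91.1)), (np.float64(60.4), np.float64(-0.1))]
[ 451.7 -218.3    5. ] [(np.float64(70.3), np.float64(-122.9)), (np.float64(78.1), np.float64(149.2)), (np.float64(73.6), np.float64(58.6)), (np.float64(80.0), np.float64(-33.2))]
```

View pics/w4.png

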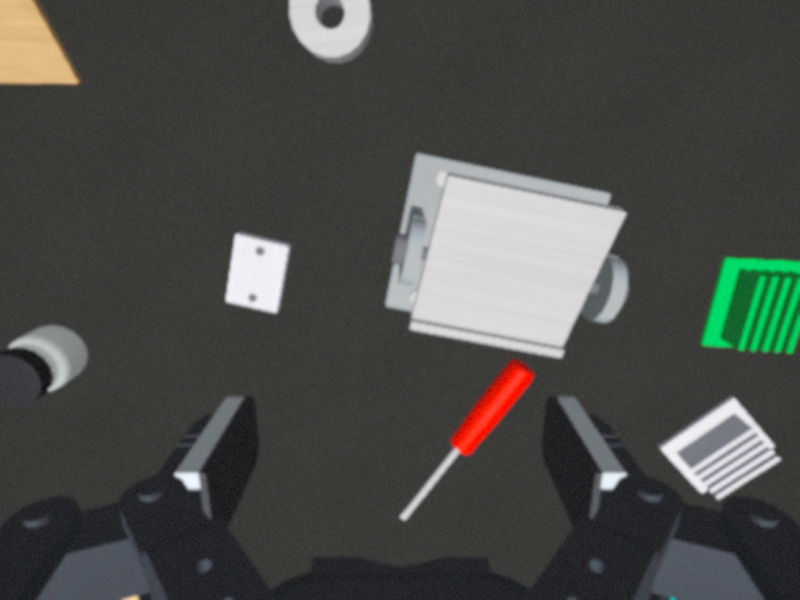

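w4 shows the whole stage (plate corners about (446,174), (627,212), (565,357), (410,329)) and the spacer at (258,272). I'll enlarge crops to pick its corners.

```bash
python3 - <<'E'
from h import *
import pickle
def ld(n): return pickle.load(open(n+'.pkl','rb'))[0]['pixels']
t=pickle.load(open('s0.pkl','rb'))['top']['pixels']
# crops (x0,y0,w,h,scale)
def c(i,x,y,w,h,s): return cv2.resize(i[y:y+h,x:x+w],(w*s,h*s),interpolation=cv2.INTER_CUBIC)
A=c(ld('w4'),246,95,160,140,3)[:420,:480]
B=c(t,204,138,64,60,5)
C=c(ld('w3'),250,85,160,60,3); D=c(ld('w2'),90,40,100,60,3)
im=np.zeros((600,800,3),np.uint8); im[:420,:480]=A; im[:300,480:800]=B; im[420:600,:480]=C; im[420:600,500:800]=D
cv2.imwrite('pics/m.png',im)
E
```

```text
(no output)
```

View pics/m.png

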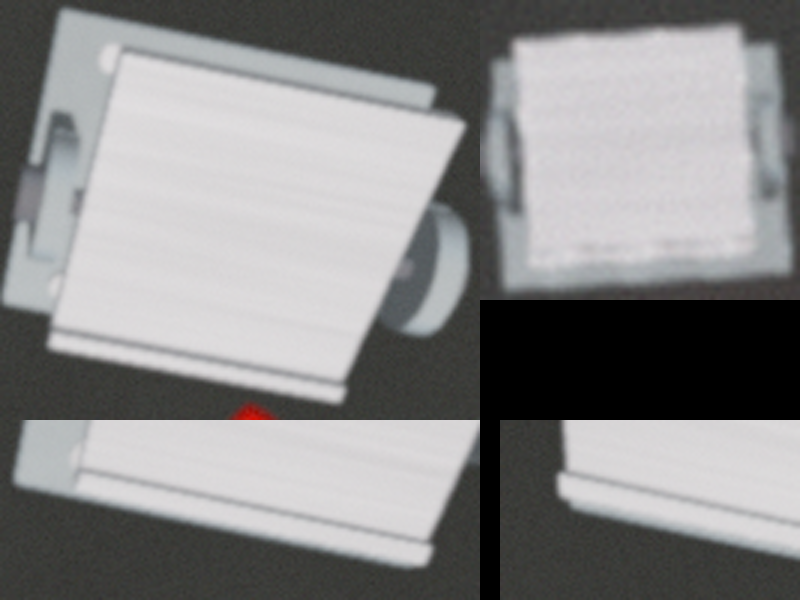

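```bash
cat > fit.py <<'E'
from h import *
import pickle
from scipy.optimize import least_squares
t=pickle.load(open('s0.pkl','rb'))['top']; L=lambda n:pickle.load(open(n+'.pkl','rb'))
o=[]
def add(p,st,X,m,org,s,moff): o.append((p,st,X,(np.array(m)-moff+.5)/s-.5+np.array(org)))
w4=L('w4')
for X,m in [((60,60,0),(121,48)),((60,-60,0),(466,122)),((-60,60,6),(47,347)),((-60,-60,6),(341,403)),((-53,60,6),(52,334)),((-53,-60,6),(346,386))]: add(*w4,X,m,(246,95),3,np.array([0,0]))
w3=L('w3')
for X,m in [((-53,60,6),(79,474)),((-53,-60,6),(433,545))]: add(*w3,X,m,(250,85),3,np.array([0,420]))
for X,m in [((60,60,0),(513,40)),((60,-60,0),(741,25)),((-60,60,6),(530,267)),((-60,-60,6),(755,252))]: add(t,None,X,m,(204,138),5,np.array([480,0]))
w2=L('w2')
add(*w2,(-53,60,6),(559,474),(90,40),3,np.array([500,420]))
def Rs(y,s): return R.from_euler('ZY',[y,-s]).as_matrix()
def f(v):
    M=Rs(v[3],v[4]); return np.concatenate([(proj(p,M@np.array(X)+v[:3],st)[0]-uv)*(1 if st is not None else 2.) for p,st,X,uv in o])
r=least_squares(f,[585,47,75,0,.35],loss='soft_l1',x_scale=[1,1,1,.01,.01])
c=np.linalg.inv(r.jac.T@r.jac)*max(2*r.cost/20,.1)
print(np.round(r.x[:3],1),np.degrees(r.x[3:]),np.sqrt(np.diag(c))); print(np.round(f(r.x).reshape(-1,2),1).tolist())
M=Rs(*r.x[3:]); print('lipfoot',M@[-53,0,0]+r.x[:3],'spacer origin',M@[-23,0,0]+r.x[:3])
# 70mm axis prior variant
r2=least_squares(lambda v:np.append(f(v),(v[2]-75)/1.0),r.x,loss='soft_l1',x_scale=[1,1,1,.01,.01]); print('prior',np.round(r2.x[:3],1),np.degrees(r2.x[3:]))
E
python3 fit.py
```

```text
[582.   48.9  73.1] [ 2.77264908 13.6123299 ] [0.24341215 0.24234931 0.99169772 0.00300963 0.01604429]
[[-0.0, 1.5], [-1.2, 0.1], [0.5, 0.3], [-0.7, -0.2], [0.0, -0.1], [-0.2, 0.9], [0.3, -0.4], [0.0, 0.7], [0.3, -0.7], [-0.4, -0.6], [-0.0, -1.1], [-0.1, -1.0], [0.3, 0.0]]
lipfoot [530.56007689  46.39409232  60.6268363 ] spacer origin [559.68325495  47.80451808  67.68737443]
prior [582.   49.   74.3] [ 2.8349279 14.4328441]
```

Call:
drive_tool(commands="-0.1 0.3 -0.2 0 0 -0.158 70;-0.1 0.3 -0.2 0 0 -0.158 70;-0.1 0.25 -0.3 0 0 0 70;-0.14 0.2 -0.4 0 0 0 70;-0.13 0.04 -0.4 0 0 0 70;0 0 -0.2 0 0 0 70;0 0 0 0 0 0 70;0 0 0 0 0 0 70")

```text
time_s: 5.28
eef_pos: [518.4, 235.1, 128.6]
ee_rot: [0.0, 1.0, -0.001, -0.0]
force: [0.7, -0.4, 0.3]
grip_width: 0.704
grip_force: 0.0
```

```bash
python3 w.py w5 spacer; python3 - <<'E'
from h import *
import pickle
L=lambda n:pickle.load(open(n+'.pkl','rb'))
(p3,s3),(p4,s4),(p2,s2)=L('w3'),L('w4'),L('w2'); k=.64
for a,b in [((250,92),(260,251)),((241,153),(252,297))]:
    print('dot',np.round(tri([ray(p3,np.array(a)*k,s3),ray(p4,np.array(b)*k,s4)]),1))
for a,b in [((612,236),(735,398)),((530,302),(659,447))]:
    print('hs base',np.round(tri([ray(p2,np.array(a)*k,s2),ray(p4,np.array(b)*k,s4)]),1))
s=sense();print(s['eef_pos'],s['ee_rot'],s['grip_width'],tips_ahead)
E
```

```text
spacer [([253.0, 193.0], 0.93, [521.0, 237.0, 15.0])]
[518.4 235.1 128.6]
dot [536.8 237.3  12.4]
dot [494.8 237.9  11. ]
hs base [ 504.5 -209.2    6.5]
hs base [ 436.5 -166.6    2.7]
[519.65113988 235.13866341 130.19352273] [-3.87365799e-04  9.99997797e-01 -9.56722794e-04  1.82764268e-03] 0.700296110616437 17.0
```

View pics/w5.png

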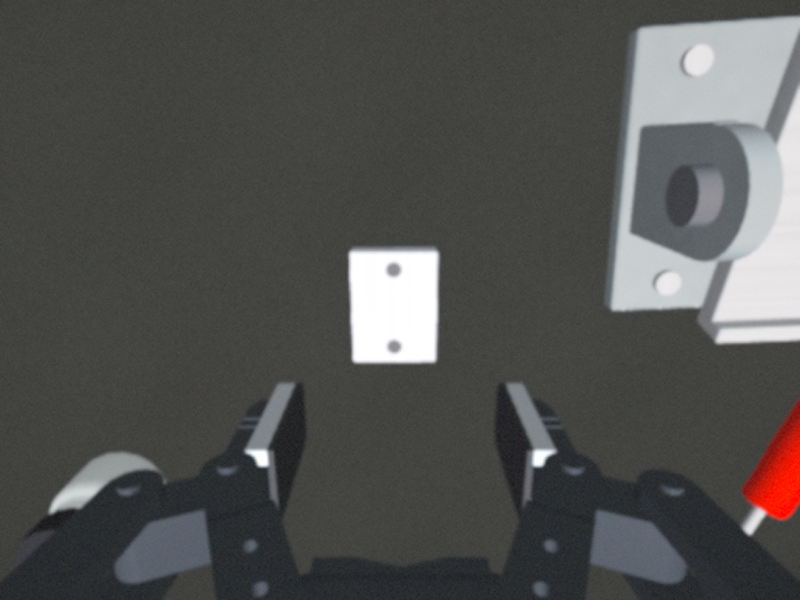

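w5 shows the spacer square between the fingers, corners about (349,249) to (436,362), upright in the picture, so its yaw is about 0.

```bash
python3 - <<'E'
from h import *
import pickle
p,s=pickle.load(open('w5.pkl','rb'))
Q=np.array([onz(p,np.array(q)*.64,12,s) for q in [(349,249),(438,249),(436,362),(352,362),(393.5,269.5),(394,346.5)]]);print(np.round(Q,1),Q[:4].mean(0))
E
```

```text
[[547.5 260.   12. ]
 [547.5 215.8  12. ]
 [485.9 215.4  12. ]
 [485.9 260.4  12. ]
 [537.  238.   12. ]
 [494.9 237.9  12. ]] [516.70464022 237.92484312  12.        ]
```

Call:
drive_tool(commands="0 0.02 -0.35 0 0 0 68;-0.02 0 -0.35 0 0 0 68;-0.02 0 -0.2 0 0 0 68;0 0 -0.1 0 0 0 68;0 0 0 0 0 0 68;0 0 0 0 0 0 68")

```text
time_s: 5.88
eef_pos: [515.8, 237.3, 29.6]
ee_rot: [-0.0, 1.0, -0.001, 0.001]
force: [0.9, 0.1, 1.1]
grip_width: 0.683
grip_force: 0.0
```

Call:
drive_tool(commands="0.005 0.005 -0.08 0 0 0 68;0 0 0 0 0 0 55;0 0 0 0 0 0 40;0 0 0 0 0 0 40;0 0 0 0 0 0 40;0 0 0 0 0 0 40", force=50)

```text
time_s: 6.38
eef_pos: [515.6, 237.9, 20.8]
ee_rot: [-0.0, 1.0, -0.001, 0.001]
force: [-0.3, -0.2, 6.7]
grip_width: 0.493
grip_force: 51.3
```

Call:
drive_tool(commands="0 0 0.2 0 0 0 40;0 0 0.4 0 0 0 40;0.1 0 0.4 -0.15 0 0 40;0.2 -0.1 0.4 -0.15 0 0 40;0.2 -0.1 0.2 -0.15 0 0 40;0.15 -0.1 0 -0.15 0 0 40;0 -0.1 0 -0.15 0 0 40;0 -0.1 0 -0.15 0 0 40;0 0 0 0 0 0 40;0 0 0 0 0 0 40;0 0 0 0 0 0 40")

```text
time_s: 7.3
eef_pos: [578.3, 188.9, 176.6]
ee_rot: [0.344, 0.939, -0.001, 0.0]
force: [0.2, 0.7, -0.4]
grip_width: 0.496
grip_force: 51.1
```

```bash
python3 w.py w6 stage_face; python3 -c "
from h import *
s=sense(); print(s['ee_rot'],s['force'],s['wrist_torque'],s['grip_width'])"
```

```text
stage_face [([297.0, 150.0], 0.83, [606.0, 53.0, 75.0])]
[578.3 188.9 176.6]
[ 3.44798415e-01  9.38675596e-01 -1.21280942e-03  8.41222977e-04] [ 0.52752165  0.10316948 -0.0057317 ] [ 0.35858041  0.08150568 -0.04694137] 0.49475285048727197
```

View pics/w6.png

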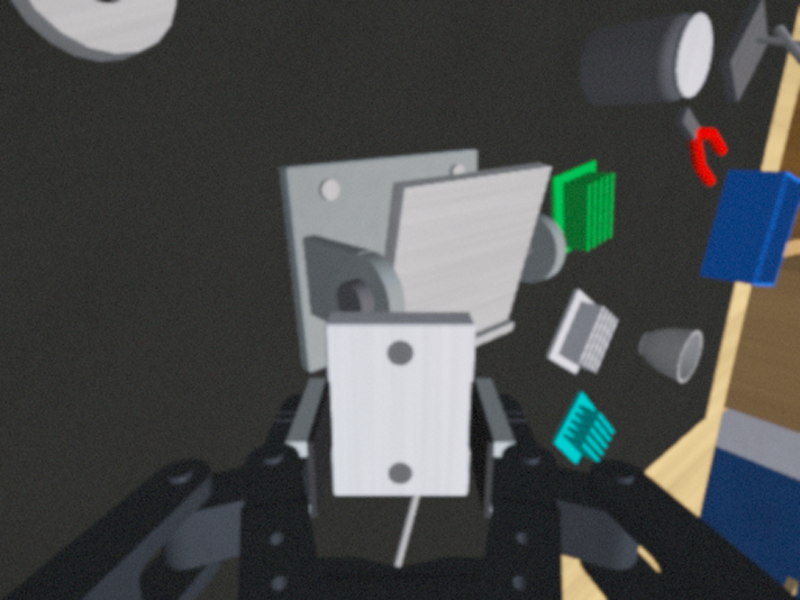

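w6 shows the spacer held square, with dots at (400,352) and (400,472). The stage plate runs from about (395,185) to (550,165), and the spacer hides its low edge. I'll shift back and take one close crop of it.

Call:
drive_tool(commands="-0.3 0 0 0 0 0 40;-0.3 0 0 0 0 0 40;0 0 0 0 0 0 40;0 0 0 0 0 0 40;0 0 0 0 0 0 40;0 0 0 0 0 0 40")

```text
time_s: 7.9
eef_pos: [519.1, 188.5, 176.7]
ee_rot: [0.346, 0.938, -0.001, 0.001]
force: [0.6, 0.1, -1.2]
grip_width: 0.493
grip_force: 51.1
```

```bash
python3 w.py w7; python3 - <<'E'
from h import *
import pickle
p,s=pickle.load(open('w7.pkl','rb')); i=p['pixels'][50:200,190:390]
cv2.imwrite('pics/w7c.png',cv2.resize(i,(800,600),interpolation=cv2.INTER_CUBIC))
E
```

```text
[519.1 188.5 176.7]
```

View pics/w7c.png

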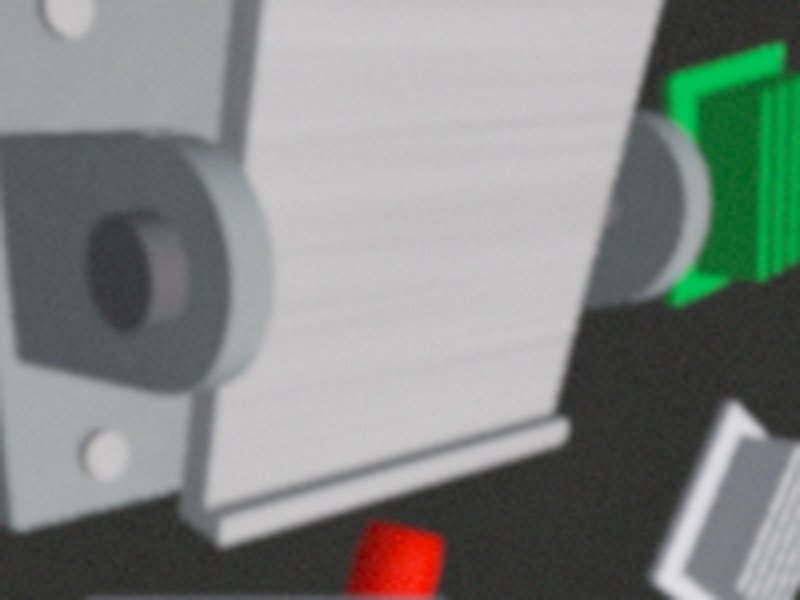

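The crop shows the lip clearly: its top inner corners are at about (219,518) and (566,418), and its foot corners at (205,512) and (557,410). I'll refit the stage with these.

```bash
cat > fit2.py <<'E'
import io,contextlib
with contextlib.redirect_stdout(io.StringIO()):
    from fit import *
w7=L('w7'); w6=L('w6')
for X,m in [((-53,60,6),(219,518)),((-53,-60,6),(566,418)),((-53,60,0),(205,511)),((-53,-60,0),(557,411)),((-60,60,6),(222,548)),((-60,-60,6),(569,440)),((-60,60,-10),(183,519))]: add(*w7,X,m,(190,50),4,np.array([0,0]))
for X,m in [((60,60,0),(402,187)),((60,-60,0),(551,165))]: add(*w6,X,m,(0,0),800/512,np.array([0,0]))
def ln(v):
    M=Rs(v[3],v[4]); out=[]
    for y,ms in [(60,[(265,0),(235,256)]),(-60,[(664,0),(612,200)])]:
        a,b=proj(w7[0],np.array([[-50,y,0],[60,y,0]])@M.T+v[:3],w7[1]); n=np.array([-(b-a)[1],(b-a)[0]]); n/=np.hypot(*n)
        out+=[n@((np.array(m)+.5)/4-.5+np.array([190,50])-a) for m in ms]
    return out
# per-view small calibration offsets of the wrist camera: 
F=lambda v:np.append(f(v),ln(v))
r=least_squares(F,r.x,loss='soft_l1',x_scale=[1,1,1,.01,.01]); J=r.jac
print(np.round(r.x[:3],1),np.degrees(r.x[3:]),np.sqrt(np.diag(np.linalg.inv(J.T@J))*2*r.cost/len(F(r.x))))
print(np.round(F(r.x)[:-4].reshape(-1,2),1).tolist(),np.round(ln(r.x),1))
M=Rs(*r.x[3:]); 
# wrist images 6,7 only
o[:]=o[-9:]; r3=least_squares(F,r.x,loss='soft_l1',x_scale=[1,1,1,.01,.01]); print('w67',np.round(r3.x[:3],1),np.degrees(r3.x[3:]))
print('lipfoot',M@[-53,0,0]+r.x[:3],'sp',M@[-23,0,0]+r.x[:3],'x',M[:,0],'n',M[:,2])
E
python3 fit2.py
```

```text
[582.3  49.   74.6] [ 2.85724191 14.10531585] [0.19533304 0.23851619 0.3723066  0.00254537 0.00574868]
[[0.0, 1.5], [-0.5, 0.1], [0.6, 0.4], [-0.3, -0.2], [0.1, -0.0], [0.1, 1.0], [0.4, -0.6], [0.6, 0.4], [0.0, -1.1], [-0.5, -1.1], [-0.1, -1.3], [-0.1, -1.4], [-0.2, -0.3], [1.5, 0.6], [1.0, 0.4], [0.7, -0.7], [-1.0, -0.0], [-0.1, 0.1], [-1.3, 0.7], [-1.3, -0.6], [1.3, 0.8], [-0.3, 0.5]] [ 0.3 -0.2  1.   1. ]
w67 [583.   50.8  76.6] [ 2.88602233 13.98315759]
lipfoot [530.93701419  46.42733416  61.67838169] sp [559.99632597  47.87767448  68.98953153] x [0.96864373 0.04834468 0.24370499] n [-0.24340203 -0.01214811  0.96984941]
```

```bash
cat > tgt.py <<'E'
from h import *
import sys
F0=np.array([582.3,49.3,75.0]); M=R.from_euler('ZY',[2.86,-14.2],degrees=True).as_matrix()
Rt=M@np.diag([1,-1,-1.])
def rel(): 
    s=sense(); d=np.array(s['eef_pos'])-F0; return s,M.T@d
def go(xs,ys,zs):
    s=sense(); T=F0+M@np.array([xs,ys,zs]); rv=R.from_matrix(Rt@q2R(s['ee_rot']).T).as_rotvec()
    print('pos stage',np.round(M.T@(np.array(s['eef_pos'])-F0),1),'F stage',np.round(M.T@np.array(s['force']),1),'grip',round(s['grip_width'],3))
    print('shift',np.round((T-np.array(s['eef_pos']))/100,3),'turn',np.round(rv/(np.pi/4),3),'target',np.round(T,1))
if __name__=='__main__':
    print('axes/100 x,y,n:',np.round(M.T,3).tolist()); go(*map(float,sys.argv[1:4]))
E
python3 tgt.py -19 0 45
```

```text
axes/100 x,y,n: [[0.968, 0.048, 0.245], [-0.05, 0.999, 0.0], [-0.245, -0.012, 0.969]]
pos stage [-29.6 142.2 112.2] F stage [ 0.1  0.1 -1. ] grip 0.497
shift [ 0.339 -1.407 -0.625] turn [ 0.902 -0.279  0.175] target [552.9  47.8 114. ]
```

Call:
drive_tool(commands="0.048 -0.1 0.05 0.129 -0.04 0.025 40;0.048 -0.2 0.05 0.129 -0.04 0.025 40;0.048 -0.2 0 0.129 -0.04 0.025 40;0.048 -0.25 0 0.129 -0.04 0.025 40;0.048 -0.25 -0.1 0.129 -0.04 0.025 40;0.05 -0.25 -0.25 0.129 -0.04 0.025 40;0.05 -0.155 -0.25 0.129 -0.04 0.025 40;0 0 -0.125 0 0 0 40;0 0 0 0 0 0 40;0 0 0 0 0 0 40")

```text
time_s: 8.78
eef_pos: [552.2, 48.9, 115.2]
ee_rot: [-0.0, 0.992, 0.025, 0.122]
force: [0.5, 0.3, -1.3]
grip_width: 0.497
grip_force: 51.1
```

```bash
python3 tgt.py -19 0 22.5
```

```text
axes/100 x,y,n: [[0.968, 0.048, 0.245], [-0.05, 0.999, 0.0], [-0.245, -0.012, 0.969]]
pos stage [-19.3   1.1  46.3] F stage [ 0.1  0.3 -1.4] grip 0.497
shift [ 0.061 -0.007 -0.23 ] turn [ 0.007 -0.003  0.001] target [558.4  48.1  92.2]
```

Call:
drive_tool(commands="0.03 -0.01 -0.1 0 0 0 40;0.02 0 -0.1 0 0 0 40;0.005 0 -0.02 0 0 0 40;0 0 0 0 0 0 40;0 0 0 0 0 0 40")

```text
time_s: 9.2
eef_pos: [557.5, 48.7, 93.1]
ee_rot: [-0.001, 0.992, 0.026, 0.122]
force: [0.3, -0.9, -0.7]
grip_width: 0.493
grip_force: 51.1
```

```bash
python3 tgt.py -19 0 20
```

```text
axes/100 x,y,n: [[0.968, 0.048, 0.245], [-0.05, 0.999, 0.0], [-0.245, -0.012, 0.969]]
pos stage [-19.6   0.7  23.6] F stage [ 0.1 -0.9 -0.8] grip 0.493
shift [ 0.015 -0.006 -0.034] turn [ 0.007 -0.003 -0.001] target [559.   48.1  89.7]
```

Call:
drive_tool(commands="0.003 0 -0.015 0 0 0 40;0 0 0 0 0 0 40;0.003 0 -0.01 0 0 0 40;0 0 0 0 0 0 40")

```text
time_s: 9.53
eef_pos: [558.1, 48.3, 90.7]
ee_rot: [-0.001, 0.992, 0.025, 0.123]
force: [0.3, -0.2, 0.3]
grip_width: 0.493
grip_force: 51.2
```

Call:
drive_tool(commands="0.0025 0 -0.01 0 0 0 40;0 0 0 0 0 0 40;0 0 0 0 0 0 40")

```text
time_s: 9.78
eef_pos: [558.2, 48.3, 90.4]
ee_rot: [-0.001, 0.992, 0.025, 0.123]
force: [-6.3, -0.4, 8.6]
grip_width: 0.495
grip_force: 52.2
```

```bash
python3 tgt.py -19 0 20
```

```text
axes/100 x,y,n: [[0.968, 0.048, 0.245], [-0.05, 0.999, 0.0], [-0.245, -0.012, 0.969]]
pos stage [-19.6   0.2  20.9] F stage [-4.  -0.1  9.8] grip 0.495
shift [ 0.008 -0.001 -0.007] turn [ 0.007 -0.002 -0.001] target [559.   48.1  89.7]
```

Call:
drive_tool(commands="-0.001 0 0.005 0 0 0 40;-0.02 -0.001 -0.005 0 0 0 40;-0.01 0 -0.003 0 0 0 40;0 0 0 0 0 0 40")

```text
time_s: 10.12
eef_pos: [555.5, 48.1, 89.8]
ee_rot: [-0.0, 0.992, 0.025, 0.123]
force: [-0.2, -0.3, 4.6]
grip_width: 0.497
grip_force: 51.7
```

```bash
python3 tgt.py -24 0 20.8
```

```text
axes/100 x,y,n: [[0.968, 0.048, 0.245], [-0.05, 0.999, 0.0], [-0.245, -0.012, 0.969]]
pos stage [-22.4   0.1  20.9] F stage [ 0.9 -0.2  4.5] grip 0.497
shift [-0.016 -0.002 -0.005] turn [ 0.007 -0.    -0.   ] target [554.   47.9  89.3]
```

Call:
drive_tool(commands="-0.01 0 -0.002 0 0 0 40;0 0 0 0 0 0 40;-0.01 0 -0.002 0 0 0 40;0 0 0 0 0 0 40;0 0 0 0 0 0 40")

```text
time_s: 10.53
eef_pos: [553.9, 48.0, 89.4]
ee_rot: [-0.0, 0.992, 0.025, 0.124]
force: [5.1, 0.0, 3.8]
grip_width: 0.498
grip_force: 51.5
```

```bash
python3 tgt.py -24 0 20.8
```

```text
axes/100 x,y,n: [[0.968, 0.048, 0.245], [-0.05, 0.999, 0.0], [-0.245, -0.012, 0.969]]
pos stage [-24.    0.1  21. ] F stage [ 5.9 -0.2  2.5] grip 0.498
shift [ 0.    -0.001 -0.002] turn [0.007 0.001 0.   ] target [554.   47.9  89.3]
```

Call:
drive_tool(commands="-0.008 0 -0.004 0 0 0 40;0 0 0 0 0 0 40;0 0 0 0 0 0 60;0 0 0 0 0 0 68;0 0 0 0 0 0 68;0 0 0 0 0 0 68")

```text
time_s: 11.03
eef_pos: [551.6, 48.3, 87.9]
ee_rot: [-0.001, 0.992, 0.025, 0.122]
force: [0.7, 0.8, -0.4]
grip_width: 0.682
grip_force: 0.0
```

```bash
python3 tgt.py -24 0 80
```

```text
axes/100 x,y,n: [[0.968, 0.048, 0.245], [-0.05, 0.999, 0.0], [-0.245, -0.012, 0.969]]
pos stage [-26.6   0.5  20. ] F stage [ 0.6  0.8 -0.5] grip 0.682
shift [-0.122 -0.011  0.588] turn [ 0.006 -0.005 -0.001] target [539.5  47.2 146.7]
```

Call:
drive_tool(commands="-0.05 -0.003 0.2 0 0 0 80;-0.09 -0.004 0.35 0 0 0 100;-0.09 -0.004 0.35 0 0 0 100;0 0 0 0 0 0 100;0 0 0 0 0 0 100")

```text
time_s: 11.45
eef_pos: [529.5, 47.0, 180.0]
ee_rot: [-0.0, 0.992, 0.025, 0.124]
force: [0.2, -0.0, -0.8]
grip_width: 1.003
grip_force: 0.0
```

```bash
python3 w.py w8 spacer; cat > dots.py <<'E'
from tgt import *
import pickle
p,s=pickle.load(open(sys.argv[1]+'.pkl','rb')); g=cv2.cvtColor(p['pixels'],cv2.COLOR_BGR2GRAY)
for x in (-21,21):
    u=proj(p,F0+M@np.array([-23+x,0,12]),s)[0]; a,b=np.round(u).astype(int); w=g[b-12:b+13,a-12:a+13].astype(float)
    k=np.clip(np.median(w)-25-w,0,None); yy,xx=np.mgrid[-12:13,-12:13]
    c=np.array([a+(k*xx).sum()/k.sum(),b+(k*yy).sum()/k.sum()]) if k.sum() else None
    print('pred',u,'seen',c,w.min(),np.median(w))
    if c is not None:
        o,v=ray(p,c,s); ol=M.T@(o-F0); vl=M.T@v; print('stage',np.round(ol+vl*(12-ol[2])/vl[2],1))
E
python3 dots.py w8; python3 - <<'E'
import cv2
i=cv2.imread('pics/w8.png'); print(i.shape)
E
```

```text
spacer [([259.0, 194.0], 0.6, [555.0, 44.0, 15.0])]
[529.5  47.  180. ]
pred [255.16243617 223.31079479] seen [255.4056244  223.56387035] 125.0 238.0
stage [-44.2  -0.2  12. ]
pred [255.30418418 171.11776621] seen [255.63205261 169.79387331] 127.0 237.0
stage [-1.  -0.2 12. ]
(600, 800, 3)
```

```bash
python3 - <<'E'
from tgt import *
import pickle
L=lambda n:pickle.load(open(n+'.pkl','rb'))
p,s=L('w2'); q=[onz(p,np.array(c)*.64,5,s) for c in [(612,236),(663,299),(530,302)]]
print(np.round(q,1),'centre',(q[1]+q[2])/2)
p,s=L('w8'); g=cv2.GaussianBlur(cv2.cvtColor(p['pixels'],cv2.COLOR_BGR2GRAY),(3,3),0).astype(float)
ys=np.arange(-68,68.1,.5)
for x in (-40,20,35,45):
    u=proj(p,F0+(M@np.array([[x,y,0] for y in ys]).T).T,s)
    v=cv2.remap(g.astype(np.float32),u[:,0].astype(np.float32).reshape(1,-1),u[:,1].astype(np.float32).reshape(1,-1),1)[0]
    d=np.abs(np.gradient(v)); a=ys<-50; b=ys>50; print(x,ys[a][d[a].argmax()],ys[b][d[b].argmax()],d[a].max(),d[b].max())
R1=R.from_euler('z',-32.4,degrees=True).as_matrix()@np.diag([1,-1,-1.]); st=sense()
print('turn',R.from_matrix(R1@q2R(st['ee_rot']).T).as_rotvec()/(np.pi/4))
E
```

```text
[[ 504.3 -209.7    5. ]
 [ 466.1 -268.8    5. ]
 [ 437.3 -165.9    5. ]] centre [ 451.70670316 -217.35386202    5.        ]
-40 -66.0 66.5 21.61914 25.5625
20 -60.5 60.0 23.874023 26.484375
35 -61.5 61.5 26.148438 24.0625
45 -60.5 60.0 29.833984 27.722656
turn [ 0.08627091  0.30343462 -0.78075206]
```

Call:
drive_tool(commands="-0.05 -0.2 0.05 0.0144 0.0506 -0.13 100;-0.1 -0.33 0 0.0144 0.0506 -0.13 100;-0.1 -0.33 0 0.0144 0.0506 -0.13 100;-0.1 -0.33 0 0.0144 0.0506 -0.13 100;-0.1 -0.33 0 0.0144 0.0506 -0.13 100;-0.1 -0.33 0 0.0144 0.0506 -0.13 100;-0.1 -0.33 0 0 0 0 100;-0.1 -0.33 -0.1 0 0 0 100;-0.03 -0.135 -0.1 0 0 0 100;0 0 0 0 0 0 100;0 0 0 0 0 0 100")

```text
time_s: 12.47
eef_pos: [450.8, -217.3, 162.0]
ee_rot: [-0.0, 0.96, -0.279, -0.001]
force: [0.3, 0.8, 0.1]
grip_width: 0.999
grip_force: 0.0
```

```bash
python3 w.py w9 heatsink; python3 - <<'E'
from tgt import *
import pickle
p,s=pickle.load(open('w9.pkl','rb'))
hsv=cv2.cvtColor(p['pixels'],cv2.COLOR_BGR2HSV); m=((hsv[...,2]>110)&(hsv[...,1]<60)).astype(np.uint8)
m=cv2.morphologyEx(m,cv2.MORPH_CLOSE,np.ones((9,9)))
u=proj(p,[[451.7,-217.5,5]],s)[0]; 
for c in cv2.findContours(m,0,2)[0]:
    if cv2.contourArea(c)>1500 and cv2.pointPolygonTest(c,tuple(map(float,u)),False)>=0:
        b=cv2.boxPoints(cv2.minAreaRect(c)); W=np.array([onz(p,q,5,s) for q in b]); e=np.roll(W,-1,0)-W
        print(b.tolist(),np.round(W,1).tolist(),W.mean(0),[(round(np.hypot(*v[:2]),1),round(np.degrees(np.arctan2(v[1],v[0])),1)) for v in e])
print(u,s['ee_rot'],np.degrees(R.from_matrix(q2R(s['ee_rot'])@np.diag([1,-1,-1.])).as_rotvec()))
for nm in [((a,b)) for a in(-40,40) for b in(-35,35)]:
    Rz=R.from_euler('z',-32.4,degrees=True).as_matrix(); print(nm,proj(p,[Rz@[nm[0],nm[1],5]+np.array([451.7,-217.5,0])],s)[0])
i=p['pixels'][90:240,150:350]; cv2.imwrite('pics/w9c.png',cv2.resize(i,(800,600),interpolation=cv2.INTER_CUBIC))
E
```

```text
heatsink [([339.0, 258.0], 0.74, [344.0, -245.0, 15.0]), ([254.0, 178.0], 0.6, [457.0, -218.0, 15.0]), ([128.0, 58.0], 0.56, [592.0, -187.0, 15.0])]
[ 450.8 -217.3  162. ]
[[215.0, 136.0], [296.0, 136.0], [296.0, 225.0], [215.0, 225.0]] [[504.9, -208.4, 5.0], [466.6, -268.8, 5.0], [392.2, -225.8, 5.0], [434.3, -159.5, 5.0]] [ 449.5142554 -215.6166928    5.       ] [(np.float64(71.6), np.float64(-122.4)), (np.float64(85.9), np.float64(149.9)), (np.float64(78.5), np.float64(57.6)), (np.float64(85.9), np.float64(-34.7))]
[255.95733276 179.61576044] [-4.77133135e-04  9.60171933e-01 -2.79408241e-01 -8.16402352e-04] [  0.05541307   0.09481496 -32.4497849 ]
(-40, -35) [292.23663822 219.51295331]
(-40, 35) [219.63118138 219.50684204]
(40, -35) [295.5808246  136.08108113]
(40, 35) [216.37169724 136.05940225]
```

Call:
drive_tool(commands="0.005 -0.002 -0.3 0 0 0 80;0.004 0 -0.35 0 0 0 75;0 0 -0.35 0 0 0 75;0 0 -0.2 0 0 0 75;0 0 -0.12 0 0 0 75;0 0 0 0 0 0 75;0 0 0 0 0 0 75")

```text
time_s: 13.15
eef_pos: [452.7, -216.8, 31.8]
ee_rot: [0.0, 0.961, -0.278, 0.001]
force: [0.4, -0.4, -0.7]
grip_width: 0.753
grip_force: 0.0
```

```bash
python3 -c "
from h import *
s=sense(); print(s['eef_pos'],s['force'])"
```

```text
[ 452.65291621 -216.81165908   31.77237217] [ 0.39519175 -0.37236729 -0.68550015]
```

Call:
drive_tool(commands="-0.01 -0.006 -0.02 0 0 0 65;0 0 0 0 0 0 55;0 0 0 0 0 0 40;0 0 0 0 0 0 40;0 0 0 0 0 0 40;0 0 0 0 0 0 40;0 0 0 0 0 0 40", force=60)

```text
time_s: 13.73
eef_pos: [451.8, -218.5, 30.8]
ee_rot: [0.001, 0.96, -0.279, 0.002]
force: [0.1, 1.9, 6.4]
grip_width: 0.501
grip_force: 61.9
```

Call:
drive_tool(commands="0 0 0.15 0 0 0 40;0 0 0.3 0 0 0 40;0 0 0.4 0 0 0 40;0 0 0.4 0 0 0 40;0 0 0.2 0 0 0 40;0 0 0 0 0 0 40")

```text
time_s: 14.23
eef_pos: [452.8, -219.3, 179.7]
ee_rot: [0.002, 0.96, -0.279, 0.005]
force: [0.2, 0.7, -0.7]
grip_width: 0.499
grip_force: 61.3
```

```bash
python3 tgt.py -22.2 -0.1 85
```

```text
axes/100 x,y,n: [[0.968, 0.048, 0.245], [-0.05, 0.999, 0.0], [-0.245, -0.012, 0.969]]
pos stage [-112.7 -261.8  136.5] F stage [ 0.   0.6 -0.8] grip 0.499
shift [ 0.872  2.664 -0.277] turn [-0.076 -0.297  0.779] target [540.   47.1 152. ]
```

Call:
drive_tool(commands="0.06 0.16 0 -0.009 -0.033 0.087 40;0.1 0.32 0 -0.0096 -0.038 0.099 40;0.11 0.34 0 -0.0096 -0.038 0.099 40;0.11 0.34 0 -0.0096 -0.038 0.099 40;0.11 0.34 0 -0.0096 -0.038 0.099 40;0.11 0.34 0 -0.0096 -0.038 0.099 40;0.11 0.34 -0.05 -0.0096 -0.038 0.099 40;0.1 0.32 -0.1 -0.0096 -0.038 0.098 40;0.06 0.164 -0.127 0 0 0 40;0 0 0 0 0 0 40;0 0 0 0 0 0 40;0 0 0 0 0 0 40")

```text
time_s: 15.23
eef_pos: [538.1, 47.7, 146.7]
ee_rot: [-0.004, 0.993, 0.025, 0.12]
force: [0.3, 0.7, -1.0]
grip_width: 0.497
grip_force: 61.3
```

```bash
python3 tgt.py -22.2 -0.1 46; python3 w.py wa; python3 - <<'E'
from tgt import *
import pickle
p,s=pickle.load(open('wa.pkl','rb'));Rt0=q2R(s['ee_rot'])
# held heatsink predicted base corners
for a in (40,-40):
  for b in (35,-35): print((a,b),np.round(proj(p,[np.array(s['eef_pos'])+Rt0@np.array([a-.6,b,25.8])],s)[0],1))
E
```

```text
axes/100 x,y,n: [[0.968, 0.048, 0.245], [-0.05, 0.999, 0.0], [-0.245, -0.012, 0.969]]
pos stage [-25.3   0.6  80.4] F stage [ 0.1  0.7 -1.1] grip 0.497
shift [ 0.115 -0.002 -0.326] turn [-0.001 -0.01   0.   ] target [549.5  47.6 114.1]
[538.1  47.7 146.7]
(40, 35) [326.4 178.8]
(40, -35) [184.5 178.6]
(-40, 35) [316.7 313.7]
(-40, -35) [194.  313.6]
```

View pics/wa.png

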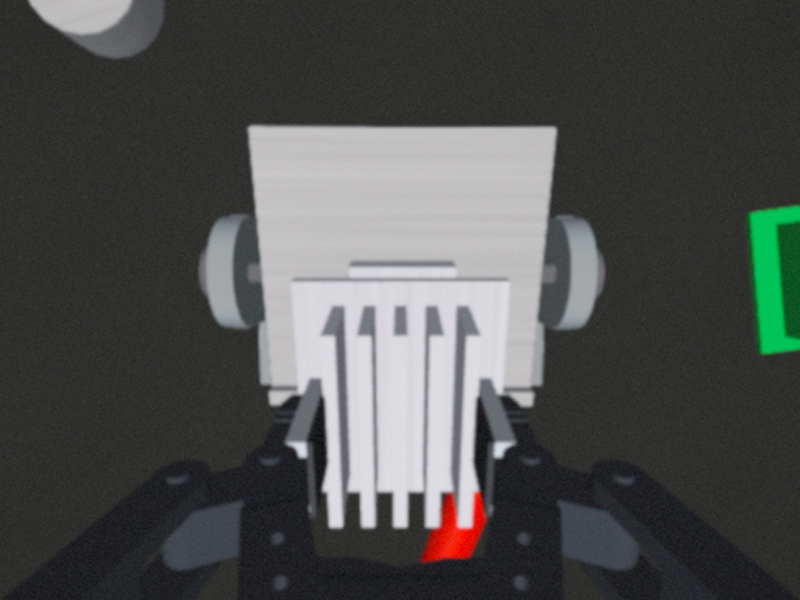

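The picture shows the heat sink held square over the spacer. Its upper base edge runs from (293,281) to (509,281), as predicted, with the spacer end behind it at (350–455,265) and centred.

Call:
drive_tool(commands="0.04 0 -0.1 0 -0.005 0 40;0.04 0 -0.12 0 -0.005 0 40;0.035 -0.002 -0.106 0 0 0 40;0 0 0 0 0 0 40;0 0 0 0 0 0 40;0 0 0 0 0 0 40")

```text
time_s: 15.78
eef_pos: [549.9, 47.6, 114.8]
ee_rot: [-0.004, 0.992, 0.025, 0.124]
force: [0.2, -0.5, -0.9]
grip_width: 0.499
grip_force: 61.4
```

```bash
python3 tgt.py -22.2 -0.1 43; python3 -c "
from tgt import *
print(M.T@sense()['wrist_torque'])"
```

```text
axes/100 x,y,n: [[0.968, 0.048, 0.245], [-0.05, 0.999, 0.0], [-0.245, -0.012, 0.969]]
pos stage [-21.7  -0.1  46.5] F stage [-0.  -0.5 -0.9] grip 0.499
shift [ 0.004 -0.    -0.035] turn [-0.001  0.001  0.   ] target [550.3  47.6 111.2]
[0.03789339 0.15395404 0.04925822]
```

Call:
drive_tool(commands="0.002 0 -0.02 0 0 0 40;0 0 0 0 0 0 40;0.002 0 -0.01 0 0 0 40;0 0 0 0 0 0 40;0 0 0 0 0 0 40")

```text
time_s: 16.2
eef_pos: [550.2, 48.0, 111.4]
ee_rot: [-0.004, 0.992, 0.025, 0.124]
force: [0.1, -0.3, -0.6]
grip_width: 0.498
grip_force: 61.4
```

```bash
cat > c.py <<'E'
from tgt import *
go(-22.2,-.1,43); s=sense(); print('torque',np.round(M.T@s['wrist_torque'],2),'Fw',np.round(s['force'],1))
E
python3 c.py
```

```text
pos stage [-22.2   0.3  43.1] F stage [-0.1 -0.3 -0.6] grip 0.498
shift [ 0.001 -0.004 -0.001] turn [-0.001  0.001 -0.   ] target [550.3  47.6 111.2]
torque [-0.05  0.15 -0.04] Fw [ 0.1 -0.3 -0.6]
```

Call:
drive_tool(commands="0.0025 -0.003 -0.01 0 0 0 40;0 0 0 0 0 0 40;0 0 0 0 0 0 40")

```text
time_s: 16.45
eef_pos: [550.2, 47.9, 111.1]
ee_rot: [-0.004, 0.992, 0.025, 0.124]
force: [-7.3, 1.6, 10.6]
grip_width: 0.495
grip_force: 62.8
```

```bash
python3 c.py
```

```text
pos stage [-22.2   0.2  42.9] F stage [-4.4  1.9 12.1] grip 0.495
shift [ 0.    -0.003  0.001] turn [-0.002  0.001 -0.001] target [550.3  47.6 111.2]
torque [ 0.2   0.8  -0.01] Fw [-7.3  1.6 10.6]
```

Call:
drive_tool(commands="-0.005 -0.001 -0.001 0 0 0 40;0 0 0 0 0 0 40;0 0 0 0 0 0 40")

```text
time_s: 16.7
eef_pos: [550.2, 47.9, 111.1]
ee_rot: [-0.004, 0.992, 0.025, 0.124]
force: [-4.9, 1.6, 8.0]
grip_width: 0.495
grip_force: 62.4
```

```bash
python3 c.py
```

```text
pos stage [-22.3   0.2  42.9] F stage [-2.7  1.9  8.9] grip 0.495
shift [ 0.001 -0.003  0.002] turn [-0.002  0.002 -0.001] target [550.3  47.6 111.2]
torque [0.36 0.32 0.07] Fw [-4.9  1.6  8. ]
```

Call:
drive_tool(commands="-0.001 -0.001 -0.01 0 0 0 40;0 0 0 0 0 0 40;0 0 0 0 0 0 40;0 0 0 0 0 0 40")

```text
time_s: 17.03
eef_pos: [550.2, 47.9, 111.0]
ee_rot: [-0.004, 0.992, 0.025, 0.125]
force: [-9.9, 2.8, 18.0]
grip_width: 0.499
grip_force: 63.7
```

```bash
python3 c.py
```

```text
pos stage [-22.3   0.2  42.8] F stage [-5.   3.3 19.9] grip 0.499
shift [ 0.001 -0.003  0.002] turn [-0.002  0.003 -0.001] target [550.3  47.6 111.2]
torque [0.42 0.84 0.  ] Fw [-9.9  2.8 18. ]
```

Call:
drive_tool(commands="-0.0145 0.007 -0.004 0 0 0 40;0 0 0 0 0 0 40;0 0 0 0 0 0 40;0 0 0 0 0 0 40")

```text
time_s: 17.37
eef_pos: [549.9, 48.0, 111.0]
ee_rot: [-0.003, 0.992, 0.025, 0.126]
force: [-1.8, 0.8, 12.3]
grip_width: 0.5
grip_force: 63.0
```

```bash
python3 c.py
```

```text
pos stage [-22.6   0.3  42.8] F stage [ 1.3  0.9 12.4] grip 0.5
shift [ 0.003 -0.004  0.003] turn [-0.001  0.007 -0.   ] target [550.3  47.6 111.2]
torque [-0.05 -0.11  0.04] Fw [-1.8  0.8 12.3]
```

Call:
drive_tool(commands="-0.001 0.001 -0.008 0 0 0 40;0 0 0 0 0 0 40;0 0 0 0 0 0 40;0 0 0 0 0 0 40;0 0 0 0 0 0 40;0 0 0 0 0 0 40")

```text
time_s: 17.87
eef_pos: [550.0, 48.0, 111.0]
ee_rot: [-0.003, 0.992, 0.025, 0.127]
force: [-6.8, -0.4, 20.8]
grip_width: 0.5
grip_force: 64.1
```

```bash
python3 c.py; python3 w.py wb; python3 - <<'E'
from tgt import *
import pickle
# visible upper base edge of the heatsink and upper spacer end vs expectation
p,s=pickle.load(open('wb.pkl','rb')); g=cv2.GaussianBlur(cv2.cvtColor(p['pixels'],cv2.COLOR_BGR2GRAY),(3,3),0).astype(np.float32)
def prof(P):
    u=proj(p,F0+(M@P.T).T,s).astype(np.float32); v=cv2.remap(g,u[:,:1].T.copy(),u[:,1:].T.copy(),1)[0]; return np.gradient(v)
t=np.arange(-45,45.1,.5)
for x in (5,12):
    d=prof(np.array([[x,y,17] for y in t])); a=t<-28;b=t>28; print('base sides',x,t[a][np.abs(d[a]).argmax()],t[b][np.abs(d[b]).argmax()])
xs=np.arange(5,30,.5)
for y in (-28,0,28):
    d=prof(np.array([[x,y,17] for x in xs])); i=np.abs(d).argsort()[::-1][:4]; print('top edge y',y,xs[i],np.round(d[i]))
E
```

```text
pos stage [-22.5   0.3  42.8] F stage [-1.5 -0.1 21.9] grip 0.5
shift [ 0.003 -0.004  0.003] turn [-0.     0.008 -0.   ] target [550.3  47.6 111.2]
torque [-0.17  0.3  -0.07] Fw [-6.8 -0.4 20.8]
[550.  48. 111.]
base sides 5 -34.5 35.0
base sides 12 -34.5 35.0
top edge y -28 [16.5 16.  18.  17. ] [-20. -16.  14. -11.]
top edge y 0 [ 8.   8.5 16.5  7.5] [ 24.  23. -19.  16.]
top edge y 28 [16.5 16.  18.  15.5] [-18. -18.  13. -10.]
```

```bash
python3 -c "
from rig import *
print(finish_job())"
```

```text
the job is handed in; nothing more can be done
None
```

I handed the job in at about 18 s of the 70 s allowed. The spacer was released square against the lip and midway across. The heat sink is still gripped, centred to about 1 mm and flush on the spacer with its fins up the slope, pressing at about 22 N. No bystander was touched on purpose.

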